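# Bolt the microscope slide chest shut

## Task

Bolt the slide chest shut: push the bolt's knob all the way along its slot, so that the rod goes through the staple on the other lid leaf, then push the knob over sideways into the notch at the end of the slot until it lies fully down. Only push the knob, do not grip or force it, and do not shift the chest, lift its lid leaves or disturb the things around it.

Things in the scene. Friction and masses are not known exactly. Their poses are not given: they have to be found in the camera images.
- chest: Slide chest, a heavy (about 6 kg) grey box with white lid loose on the bench, 240 mm (x) by 360 mm (y), lid top 118 mm above the origin (centre of its underside, z up). The lid is two leaves, hinged at the ends y = -180 and y = +180 mm, meeting at a seam at y = 0. A steel barrel bolt is screwed on the -y leaf along the chest's y axis at x = 0; it shoots towards +y into a staple on the +y leaf.
- leaf_a (a joint): Hinge angle of the lid leaf that carries the bolt, rad; 0 = lying shut, grows as it is lifted.
- leaf_b (a joint): Hinge angle of the other lid leaf, which carries the staple, rad; 0 = lying shut, grows as it is lifted.
- bolt (a joint): How far the bolt is pushed along its barrel, m, towards the chest's +y: 0 = drawn back, 0.055 = fully shot (hard stop). The knob stands at y = -100 mm + this value in the chest's frame. It stays where left; sliding takes about 3 N. Only within 2.5 mm of fully shot can the knob turn down; before that the slot's front side holds it upright.
- knob (a joint): Turn of the knob about the rod's axis, rad: 0 = standing upright in the slot (stop), 1.4 = lying over in the notch, towards the chest's -x, nearly flat (hard stop). It stays where left; about 1 N at the ball turns it.
- knob_ball (a point): Centre of the steel ball on the knob, 20 mm across, on a shank 8 mm thick. 36 mm from the rod's axis: 50 mm above the lid top (168 mm above the bench) when upright; lying in the notch it is 35 mm to the chest's -x side of the rod's axis and 20 mm above the lid top.
- notch (a point): The notch, 12 mm wide, running down the barrel's front (chest's -x) side from the +y end of the 10 mm wide slot along its top. This point: on the barrel's side at the height of the rod's axis (14 mm above the lid top, 132 mm above the bench), at y = -45 mm in the chest's frame. The barrel is 22 mm across, from y = -125 to -20 mm, its top 25 mm above the lid.
- staple (a point): Middle of the staple's opening on the +y leaf, on the rod's axis. The staple is 27 mm wide (x), 26 mm high above the lid, from y = 10 to 26 mm in the chest's frame.
- oil_bottle: Small amber dropper bottle, 32 mm across, 97 mm tall, standing on the bench beside the chest; origin at the centre of its underside. To be left alone.
- petri_dish: Clear covered dish, 92 mm across, 16 mm high, on the bench beside the chest; origin at the centre of its underside. To be left alone.
- slide_tray: Grey plastic slide tray, 85 by 70 by 30 mm, on the bench beside the chest; origin at the centre of its underside. To be left alone.
- mailer: White plastic slide mailer, 34 by 84 by 19 mm, lying on top of the leaf that carries the staple; origin at the centre of its underside. To be left alone.

How it is judged:
By the outcome, as a careful person would: the job done as asked, in the order asked, and still so for the second after the job is handed in, with the robot touching nothing.
It also fails if it takes over 38 s, if anything falls off the work surface, if the arm or the gripper's body presses on something with over 40 N, if the wrist force passes 120 N, or if a joint passes its speed limit or range.

## Robot

A 6-joint arm with a two-finger parallel gripper is mounted at the origin on the work surface. World frame = base frame: x ahead of the robot, y to its left, z up, the work surface at z = 0. Lengths are in m, angles in rad, forces in N, time in s.
With the tool pointing down it reaches from about 0.35 to 0.975 m from the base axis. Payload 4.9 kg.
Tool frame: the origin (TCP) lies midway between the tips of the shut fingers; the grasp point (between the pads) lies 19 mm behind it; z points along the fingers, y is the line along which they close (so a half turn about z gives the same grasp; the last joint's range is limited). The gripper opens to 85 mm and grips with 20 to 120 N. Pads are 22 mm wide; open, the fingers measure 114 mm over their backs; the gripper's body (76 mm by 85 mm) begins 54 mm behind the grasp point. The pads swing forward as they close: fully open they stand 13 mm farther back than shut.
Start: joints at [-1.309, 0.053, 1.613, -0, 1.476, -0.119], TCP at [0.232, -0.58, 0.208] pointing down, gripper open.
Joint ranges: [-3.01, 3.01], [-1.01, 2.22], [0.06, 2.58], [-1.02, 4.17], [0.09, 2.62], [-3.14, 3.14]. Speed limits (rad/s): [2.57, 2.57, 3.14, 3.14, 3.14, 3.14].

## Interface

Orientations are given as a unit quaternion [w, x, y, z].
In Python, from plant import * gives the robot as it stands.
- The arm moves only by the tool jog_arm, never from a script. Its argument "targets" is a list of rows, each a list of 3 entries, a list of its own where there are three numbers: the shift along the tool's x, y, z in units of 25 mm (1.0 is 25 mm), then the turn, a rotation vector about the tool's x, y, z in units of 8 degrees (1.0 is 8 degrees), then the opening in per cent of the stroke, from 0 (shut) to 100 (fully open). A call has 1 to 8 rows; each row is the pose to reach, as a shift and turn from the pose commanded when the call began, along the tool's axes at that moment; what a row does not reach only later rows make up. A row lasts 1/8 s, in which the tool goes at most 62.5 mm and 10.7 degrees, less where a joint would pass 70% of its speed; a pose out of reach is approached as far as the arm can. A call with a gripper value outside its range is refused whole. The fingers move at their own pace and stop on an object; the grip force is fixed at half the most. Time passes only in rows, so rows that repeat a pose let the fingers close. It gives the time, the measured TCP pose, the force, the opening and the grip force at its end, in the units of the state.
- state(): the state, without advancing time (a new reading comes with each control period).
- grab_frame(name): name is "scene" or "top" or "wrist"; returns (picture, depth): 400x640x3 uint8, red, green, blue; 400x640 float32, m along the optical axis (not along the pixel's ray), 0 where there is no reading.
- camera_params(name): a dict with "fovy" (degrees; the focal length in pixels is half the picture's height over the tangent of half this angle, whatever the lens; pixels are square), "cx", "cy" (the principal point, pixels), "rvec" (rotation vector, rad) and "tvec" (3), from world to camera coordinates, as OpenCV has them; the wrist camera has in their place "hand_eye" (4x4, takes a point from camera to tool coordinates, whose origin is the TCP and whose axes are the flange's). Camera axes: x right, y down, z forward; pixel columns grow to the right and rows downward; lengths in m; the calibration is good to about 2 mm. The wrist camera is an equidistant fisheye: a pixel r from the principal point sees the ray r / f radians off the axis. A picture is of the moment at which its call begins: read the wrist's pose just before it. camera_params takes no time and is no camera call.
- job_done(): hands the job in; it is judged then, once.
The state is a dict: "time": time; "joint_pos": joint angles; "joint_vel": joint speeds; "joint_efforts": joint torques, N m; "tool_pos": TCP position; "tool_rot": TCP orientation; "contact_force": force on the tool from outside, world axes, zero at the start; "ft_torque": the same for the moment, N m; "gripper_width": opening from 0.0 (shut) to 1.0 (fully open); "grasp_force": force on a finger pad.
Only numpy, scipy, OpenCV 4.12 (cv2) and the standard library are available. Lean on these libraries where they do the work, as an engineer would, in place of code of your own. Each camera call takes 0.05 s, during which the arm holds its last target. There are 200 camera calls.

## Working session

There is one attempt and no reset: what is moved stays moved. The work goes in short steps, Python scripts to look and compute and a tool call to move; the robot and the scene stay as the last step left them, time stands still between calls to the robot, and variables do not carry over. Pictures are saved under pics/ and viewed, at most 10 in all, crops included, and the job is handed in when it is done.

Besides the shell and the picture viewer there is one more tool, called after "Request:" in YAML: its name, and indented under it one key for each argument. jog_arm: Moves the arm, as the interface text tells. Its arguments: {"type":"object","properties":{"targets":{"type":"array"}},"required":["targets"]}

```bash
mkdir -p pics; ls
python3 - <<'E'
from plant import *
import cv2,numpy as np
for n in("scene","top"):
    p,d=grab_frame(n); cv2.imwrite(f"pics/{n}0.png",p[:,:,::-1]); np.savez(f"{n}0.npz",p=p,d=d); print(camera_params(n))
print(camera_params("wrist")); s=state(); print(s)
E
```

```text
pics
{'fovy': 44.26198841111321, 'cx': 327.18883596924184, 'cy': 202.4893862620378, 'rvec': array([ 2.13630253,  1.37226328, -0.4952623 ]), 'tvec': array([-0.35266753, -0.30748865,  1.4164316 ])}
{'fovy': 57.75452617267783, 'cx': 316.65492855442585, 'cy': 197.80631417173404, 'rvec': array([ 2.09613576, -2.10550138,  0.15274768]), 'tvec': array([0.12541182, 0.60842153, 0.8903257 ])}
{'fovy': 65.70646984690485, 'cx': 319.18466364622475, 'cy': 200.22805958550092, 'hand_eye': array([[-3.72764227e-04, -9.56232422e-01, -2.92607956e-01,
         7.49295571e-02],
       [ 9.99999927e-01, -3.81547151e-04, -2.70547803e-05,
         3.27487999e-04],
       [-8.57730740e-05, -2.92607945e-01,  9.56232494e-01,
        -1.65703567e-01],
       [ 0.00000000e+00,  0.00000000e+00,  0.00000000e+00,
         1.00000000e+00]])}
{'time': 0.1, 'joint_pos': array([-1.30901215e+00,  5.33045858e-02,  1.61414767e+00,  6.74391378e-06,
        1.47601514e+00, -1.19008636e-01]), 'joint_vel': array([-0.00048784, -0.00039639, -0.00170919,  0.0005853 ,  0.00058532,
        0.000978  ]), 'joint_efforts': array([-2.10815833e-04, -3.94904995e+01, -3.71362674e+01, -1.28761831e-04,
        3.93098817e-03, -1.12966617e-06]), 'tool_pos': array([ 0.23212441, -0.57964187,  0.20678288]), 'tool_rot': array([-9.35220886e-04,  9.81928922e-01,  1.89247755e-01, -6.35118871e-05]), 'contact_force': array([0.20660468, 0.27615   , 0.48214221]), 'ft_torque': array([ 0.01268451, -0.02796807, -0.02618117]), 'grasp_force': 0.0, 'gripper_width': 0.9982391405983886}
```

View pics/scene0.png

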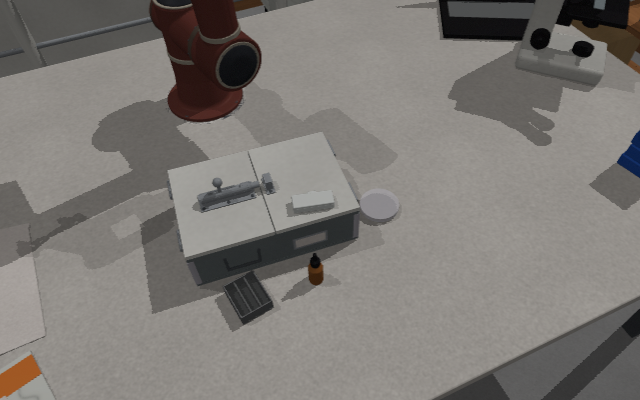

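View pics/top0.png

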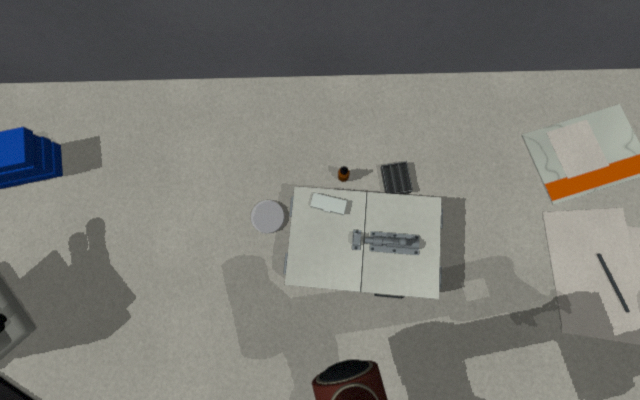

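The scene view shows the bolt at (230,193), its upright knob at (217,183) and the staple at (267,182). In the top view the bolt is around (395,242), the staple (357,240), and the lid spans (287..441, 187..298). The chest's +y points left in the image, roughly world +y, so -x is towards the robot.

```bash
cat > h.py <<'E'
import numpy as np,cv2
from plant import *
def cam(n):
    c=camera_params(n);f=200/np.tan(np.radians(c["fovy"]/2));R=cv2.Rodrigues(c["rvec"])[0]
    return c,f,R,-R.T@c["tvec"]
def rays(n,uv):
    c,f,R,o=cam(n);uv=np.atleast_2d(uv).astype(float)
    return o,np.c_[(uv[:,0]-c["cx"])/f,(uv[:,1]-c["cy"])/f,np.ones(len(uv))]@R
def plane(n,uv,z):
    o,d=rays(n,uv);return o+d*((z-o[2])/d[:,2])[:,None]
def cloud(n,D):
    v,u=np.mgrid[:400,:640];o,d=rays(n,np.c_[u.ravel(),v.ravel()])
    return (o+d*D.reshape(-1,1)).reshape(400,640,3)
E
python3 - <<'E'
from h import *
for n,box in(("top",(275,180,450,305)),("scene",(160,130,365,260))):
    z=np.load(n+"0.npz");P=cloud(n,z["d"]);p=z["p"]
    x0,y0,x1,y1=box
    m=np.zeros((400,640),np.uint8);m[y0:y1,x0:x1]=((P[y0:y1,x0:x1,2]>.105)).astype(np.uint8)
    c=max(cv2.findContours(m,0,2)[0],key=cv2.contourArea)[:,0]
    lid=P[(m>0)&(P[...,2]<.125)];print(n,"lid z",np.median(lid[:,2]))
    w=plane(n,c,np.median(lid[:,2]))
    r=cv2.minAreaRect((w[:,:2]*1000).astype(np.float32));print(r)
    hi=(m>0)&(P[...,2]>.150);print("knob",hi.sum(),P[hi].mean(0) if hi.any() else 0,P[hi].max(0) if hi.any() else 0, np.argwhere(hi).mean(0)[::-1])
    b=(m>0)&(P[...,2]>.130);print("bolt pts",cv2.minAreaRect((P[b][:,:2]*1000).astype(np.float32)))
    g=p[y0:y1,x0:x1]
    cv2.imwrite(f"pics/{n}1.png",cv2.resize(g[:,:,::-1],None,fx=3.8,fy=3.8,interpolation=2))
E
```

```text
top lid z 0.11753432971200806
((494.0654296875, 8.534225463867188), (369.9100341796875, 240.00782775878906), 84.98512268066406)
knob 147 [0.45398536 0.01327101 0.63710651] [0.49690944 0.08016911 0.99406745] [381.00680272 240.61904762]
bolt pts ((539.4700927734375, 10.610099792480469), (184.02642822265625, 225.946044921875), 13.02401065826416)
scene lid z 0.11655460992339922
((499.5143737792969, 9.151290893554688), (372.76068115234375, 250.8065185546875), 84.89207458496094)
knob 202 [ 0.89337706 -0.10676075  0.60692481] [ 1.17336944 -0.06396541  0.91189176] [246.46039604 192.55445545]
bolt pts ((827.3359375, 4.2473297119140625), (254.32415771484375, 697.2796020507812), 88.85685729980469)
```

View pics/top1.png

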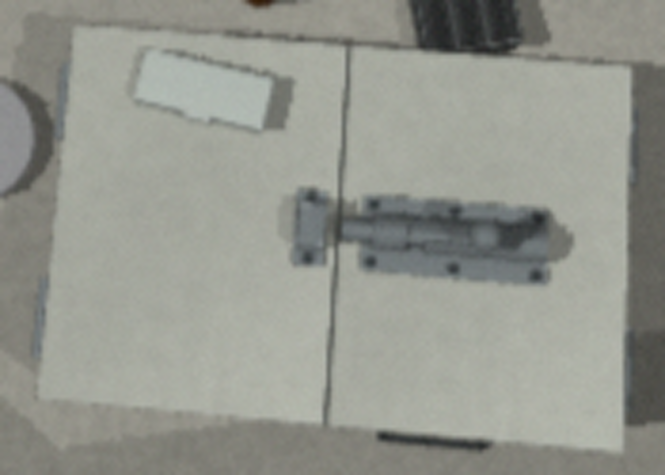

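The top crop shows the seam at (337,230), the staple at (310,228), the barrel spanning x from 360 to 550, and the ball at about (487,232). I'll look at the scene crop to triangulate the ball.

View pics/scene1.png

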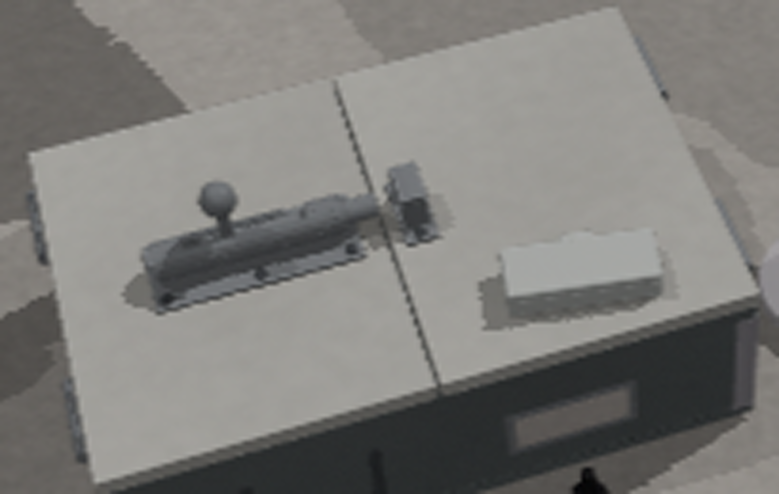

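In the scene crop the ball sits at (217,199), upright, with the staple at (410,200).

Run:
```python
from h import *
t=lambda a:np.array(a)/3.8-.37+np.array([275,180]); s=lambda a:np.array(a)/3.8-.37+np.array([160,130])
def tri(a,b):
    o1,d1=rays("top",t(a));o2,d2=rays("scene",s(b));d1,d2=d1[0],d2[0]
    k=np.linalg.lstsq(np.c_[d1,-d2],o2-o1,rcond=None)[0];p,q=o1+k[0]*d1,o2+k[1]*d2
    return (p+q)/2,np.linalg.norm(p-q)
print("ball",tri((487,232),(217,199)))
ct=[(75,27),(632,66),(622,450),(40,398)];cs=[(755,295),(97,485),(30,153),(617,8)]
for a,b in zip(ct,cs): print(tri(a,b),plane("top",t(a),.118)[0],plane("scene",s(b),.118)[0])
C=np.mean([(plane("top",t(a),.118)[0]+plane("scene",s(b),.118)[0])/2 for a,b in zip(ct,cs)],0)
P=[(plane("top",t(a),.118)[0]+plane("scene",s(b),.118)[0])/2 for a,b in zip(ct,cs)]
y=(P[0]-P[1])+(P[3]-P[2]);y/=np.linalg.norm(y);x=np.array([y[1],-y[0],0]);print("C",C,"y",y,"yaw",np.degrees(np.arctan2(-y[0],y[1])))
for nm,p in(("ball",tri((487,232),(217,199))[0]),("staple top",plane("top",t((310,228)),.144)[0])):
    print(nm,(p-C)@x,(p-C)@y)
st=state();from scipy.spatial.transform import Rotation as R
q=st["tool_rot"];print(R.from_quat(np.r_[q[1:],q[0]]).as_matrix(),st["tool_pos"])
```

```text
ball (array([ 0.48861394, -0.07510167,  0.16870672]), np.float64(0.0012527126276351765))
(array([0.62758519, 0.17582707, 0.11264541]), np.float64(0.0005900202910920354)) [0.62647272 0.17552813 0.118     ] [0.63119186 0.17348384 0.118     ]
(array([ 0.59808054, -0.18092339,  0.11538722]), np.float64(0.002988850920324032)) [ 0.59728171 -0.18165365  0.118     ] [ 0.60058252 -0.17933227  0.118     ]
(array([ 0.36037728, -0.15991222,  0.11648223]), np.float64(0.0019768471702092238)) [ 0.36024238 -0.16049135  0.118     ] [ 0.36243749 -0.15892516  0.118     ]
(array([0.3905362 , 0.19699381, 0.11296982]), np.float64(0.003493788144850673)) [0.39026802 0.19464825 0.118     ] [0.39577073 0.19666803 0.118     ]
C [0.49553093 0.00749073 0.118     ] y [0.08636336 0.99626371 0.        ] yaw -4.954427947321188
ball 0.00024181103664609158 -0.08288118365350354
staple top -0.004140676627137114 0.019038602067702484
[[ 9.28370567e-01  3.71655569e-01 -4.78705223e-04]
 [ 3.71655806e-01 -9.28368826e-01  1.81260191e-03]
 [ 2.29248588e-04 -1.86067984e-03 -9.99998243e-01]] [ 0.23212441 -0.57964187  0.20678288]
```

Request:
jog_arm:
  targets:
    - [[2,-1.6,0],[0,0,0.4],0]
    - [[4,-3.3,0],[0,0,0.8],0]
    - [[6,-4.9,0],[0,0,1.3],0]
    - [[8,-6.5,0],[0,0,1.7],0]
    - [[10,-8.1,0],[0,0,2.1],0]
    - [[12,-9.8,0],[0,0,2.5],0]
    - [[14,-11.4,0],[0,0,2.9],0]
    - [[16.1,-13.1,0],[0,0,3.35],0]

```text
time: 1.1
tool_pos: [0.4754, -0.1411, 0.2076]
tool_rot: [0.0, 0.999, -0.045, 0.0]
contact_force: [0.2, -0.4, -0.2]
gripper_width: 0.0
grasp_force: 0.0
```

Request:
jog_arm:
  targets:
    - [[0,0,0],[0,0,0],0]
    - [[0,0,0],[0,0,0],0]

```text
time: 1.35
tool_pos: [0.4747, -0.143, 0.2075]
tool_rot: [0.0, 0.999, -0.043, -0.0]
contact_force: [0.1, -0.4, 0.1]
gripper_width: 0.0
grasp_force: 0.0
```

```bash
cat >> h.py <<'E'
from scipy.spatial.transform import Rotation as Ro
C=np.array([.4955,.0075,0]);Y=np.array([.0864,.9963,0]);X=np.array([.9963,-.0864,0])
def rep():
    s=state();q=s["tool_rot"];M=Ro.from_quat(np.r_[q[1:],q[0]]).as_matrix();p=s["tool_pos"];F=s["contact_force"]
    A=np.c_[X,Y,[0,0,1]]
    print("t",s["time"],"chest mm",np.round((p-C)@A*1000,1),"F",np.round(F@A,2),"tool axes in chest\n",np.round(A.T@M,3),"g",s["gripper_width"])
E
python3 - <<'E'
from h import *
rep()
p,d=grab_frame("wrist");cv2.imwrite("pics/w1.png",p[:,:,::-1])
E
```

```text
t 1.35 chest mm [  -7.7 -151.7  207.5] F [ 0.18 -0.43  0.14] tool axes in chest
 [[ 1.     0.001 -0.001]
 [ 0.001 -1.    -0.   ]
 [-0.001  0.    -1.   ]] g 0.00013209928827404892
```

View pics/w1.png

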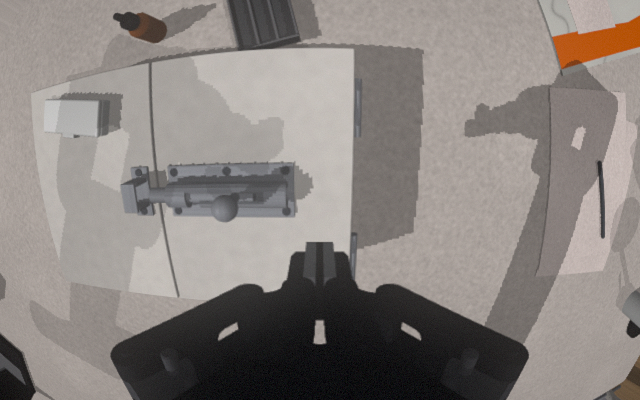

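The wrist view shows the ball at (224,208), standing upright over the slot, and the shut fingertips at (319,245), clear behind it.

Run:
```python
from h import *
c=camera_params("wrist");f=200/np.tan(np.radians(c["fovy"]/2));s=state();q=s["tool_rot"]
M=Ro.from_quat(np.r_[q[1:],q[0]]).as_matrix();H=c["hand_eye"]
def wr(uv,z):
    v=np.array(uv)-[c["cx"],c["cy"]];r=np.hypot(*v);a=r/f
    d=np.r_[v/r*np.sin(a),np.cos(a)];d=M@H[:3,:3]@d;o=s["tool_pos"]+M@H[:3,3]
    p=o+d*(z-o[2])/d[2];return np.array([(p-C)@X,(p-C)@Y])*1000
print("ball",wr((224,208),.168),"seam",wr((150,62),.118),wr((178,295),.118),"right corners",wr((354,49),.118),"staple",wr((128,195),.144))
```

```text
ball [ -1.38477154 -83.92676254] seam [118.32070208  -1.75486632] [-117.04412739   -1.05347783] right corners [ 117.03815418 -180.9519851 ] staple [ 2.10015042 16.52741081]
```

Request:
jog_arm:
  targets:
    - [[0.3,-0.4,0.5],[0,0,0],0]
    - [[0.3,-0.4,1.3],[0,0,0],0]
    - [[0.3,-0.4,2.1],[0,0,0],0]
    - [[0.3,-0.4,2.1],[0,0,0],0]

```text
time: 1.9
tool_pos: [0.4813, -0.1332, 0.1518]
tool_rot: [-0.001, 0.999, -0.044, -0.003]
contact_force: [-0.9, 0.2, 0.5]
gripper_width: -0.0
grasp_force: 0.0
```

Request:
jog_arm:
  targets:
    - [[0.1,-0.3,0],[0,0,0],0]
    - [[0.1,-0.6,0],[0,0,0],0]
    - [[0.1,-0.9,0],[0,0,0],0]
    - [[0.1,-1.1,0],[0,0,0],0]
    - [[0.1,-1.2,0],[0,0,0],0]
    - [[0.1,-1.3,0],[0,0,0],0]
    - [[0.1,-1.4,0],[0,0,0],0]
    - [[0.1,-1.5,0],[0,0,0],0]

```text
time: 2.9
tool_pos: [0.4891, -0.0966, 0.1554]
tool_rot: [-0.0, 0.999, -0.044, -0.0]
contact_force: [0.6, 0.1, -0.5]
gripper_width: 0.002
grasp_force: 0.0
```

```bash
python3 -c "
from h import *
rep()"
```

```text
t 2.9 chest mm [   2.6 -104.3  155.4] F [ 0.63  0.16 -0.52] tool axes in chest
 [[ 1.    -0.001 -0.   ]
 [-0.001 -1.     0.   ]
 [-0.    -0.    -1.   ]] g 0.0015459054265137548
```

Request:
jog_arm:
  targets:
    - [[-0.1,-0.1,0],[0,0,0],0]
    - [[-0.1,-0.2,0],[0,0,0],0]
    - [[-0.1,-0.3,0],[0,0,0],0]
    - [[-0.1,-0.4,0],[0,0,0],0]
    - [[-0.1,-0.5,0],[0,0,0],0]
    - [[-0.1,-0.6,0],[0,0,0],0]
    - [[-0.1,-0.7,0],[0,0,0],0]
    - [[-0.1,-0.8,0],[0,0,0],0]

```text
time: 3.9
tool_pos: [0.4884, -0.0764, 0.1554]
tool_rot: [-0.0, 0.999, -0.043, 0.0]
contact_force: [0.1, -0.3, -0.2]
gripper_width: -0.002
grasp_force: 0.0
```

Request:
jog_arm:
  targets:
    - [[0,-0.1,0],[0,0,0],0]
    - [[0,-0.2,0],[0,0,0],0]
    - [[0,-0.3,0],[0,0,0],0]
    - [[0,-0.4,0],[0,0,0],0]
    - [[0,-0.5,0],[0,0,0],0]

```text
time: 4.53
tool_pos: [0.4894, -0.0639, 0.1554]
tool_rot: [0.0, 0.999, -0.043, 0.0]
contact_force: [-0.5, -0.8, 0.3]
gripper_width: 0.004
grasp_force: 0.0
```

Run:
```python
from h import *
rep()
p,d=grab_frame("wrist");cv2.imwrite("pics/w2.png",p[:,:,::-1])
```

```text
t 4.525 chest mm [ 1.000e-01 -7.170e+01  1.554e+02] F [-0.38 -0.82  0.27] tool axes in chest
 [[ 1. -0.  0.]
 [-0. -1. -0.]
 [ 0.  0. -1.]] g 0.003784391034376571
```

View pics/w2.png

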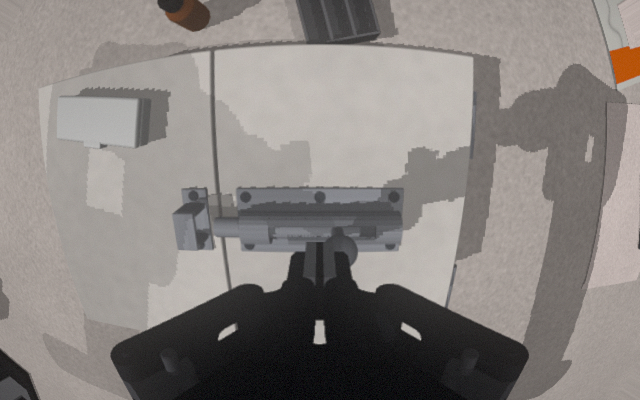

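The ball now shows at (340,247), to the right of the fingertips at (320,250) and partly hidden by them. I'll work out where it stands.

```bash
cat >> h.py <<'E'
def wr(uv,z):
    c=camera_params("wrist");f=200/np.tan(np.radians(c["fovy"]/2));s=state();q=s["tool_rot"]
    M=Ro.from_quat(np.r_[q[1:],q[0]]).as_matrix();H=c["hand_eye"]
    v=np.array(uv)-[c["cx"],c["cy"]];r=np.hypot(*v);a=r/f
    d=np.r_[v/r*np.sin(a),np.cos(a)];d=M@H[:3,:3]@d;o=s["tool_pos"]+M@H[:3,3]
    p=o+d*(z-o[2])/d[2];return np.array([(p-C)@X,(p-C)@Y])*1000
E
python3 - <<'E'
from h import *
rep()
for z in(.168,.15,.138): print(z,wr((341,247),z))
print("tip",wr((319,243),.1554),"staple",wr((178,210),.144),"seam",wr((213,55),.118),wr((228,290),.118))
p,d=grab_frame("wrist");q,e=grab_frame("scene")
a=cv2.resize(p[170:320,230:430,::-1],(800,600),interpolation=2);b=cv2.resize(q[140:240,170:300,::-1],None,fx=6,fy=6,interpolation=2)
cv2.imwrite("pics/w3.png",a[:600,:800]);cv2.imwrite("pics/s3.png",b)
E
```

```text
t 4.575 chest mm [ 1.000e-01 -7.140e+01  1.554e+02] F [0.08 0.42 0.3 ] tool axes in chest
 [[ 1. -0. -0.]
 [-0. -1.  0.]
 [-0. -0. -1.]] g 0.0014755436583601925
0.168 [  1.51989566 -83.50210173]
0.15 [ -7.13635862 -84.89805996]
0.138 [-12.9071948  -85.82869878]
tip [ -1.86352441 -71.44976156] staple [14.36033617 20.23431635] seam [114.32162142  -0.80956656] [-62.37662133   1.73379605]
```

View pics/s3.png

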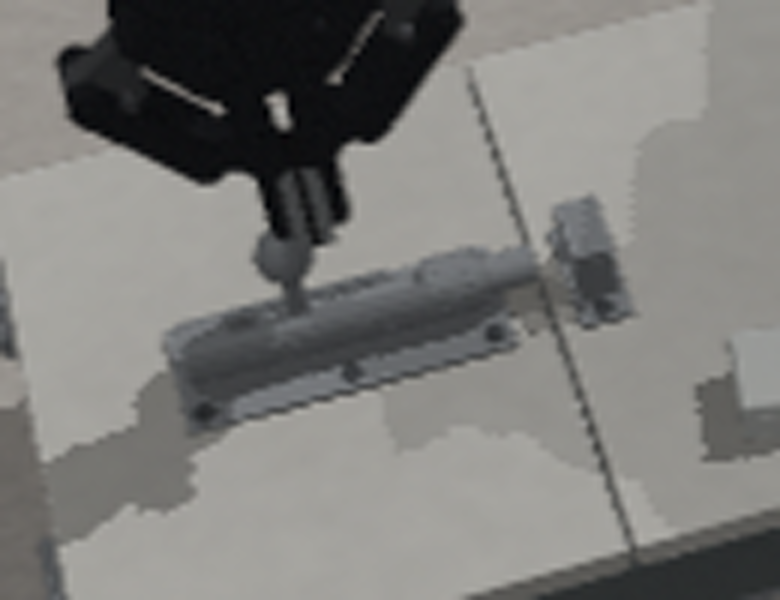

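In the scene crop the fingertips end at (322,243) and the ball is at (283,257), still upright and unmoved. I'll check whether the finger is really where the pose says.

Run:
```python
from h import *
s=state();p=s["tool_pos"]
for n in("scene","top"):
    c,f,R,o=cam(n)
    for nm,P in(("tcp",p),("ball",C+X*0-Y*.0835+[0,0,.168]),("ball if 55",C-Y*.045+[0,0,.168])):
        q=R@P+c["tvec"];print(n,nm,np.round(q[:2]/q[2]*f+[c["cx"],c["cy"]],1),q[2])
print(s["joint_pos"],s["joint_vel"])
```

```text
scene tcp [223.1 184.8] 0.9991892877971953
scene ball [216.2 182.2] 0.9870771683762057
scene ball if 55 [235.  177.3] 0.9946505480701704
top tcp [396.5 240.7] 0.8276635822558501
top ball [402.7 240.8] 0.8145610307522013
top ball if 55 [385.5 239.4] 0.8169054438643348
[-2.80795511e-01 -2.31611193e-01  1.96764598e+00 -3.89424407e-05
  1.40555901e+00  1.37671221e+00] [-1.15163482e-03  8.95847912e-04  1.20847349e-03 -7.54224970e-05
 -1.61521209e-03 -1.21737591e-03]
```

View pics/w3.png

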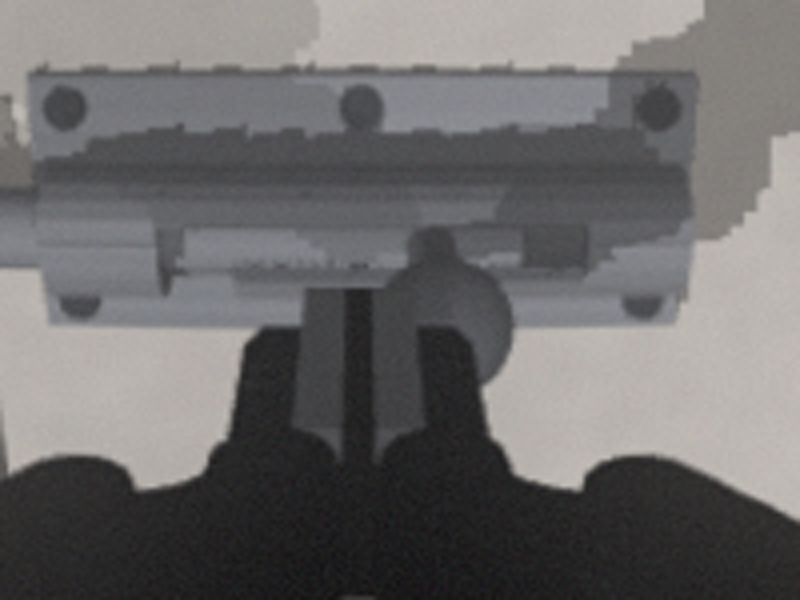

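The crop shows the ball's shading around (450,320), with the pads' lower edge at row 290. The tips seem to end higher than the reported TCP, so I'll check with the depth images.

Run:
```python
from h import *
rep();s=state()
q,e=grab_frame("scene");P=cloud("scene",e);A=np.c_[X,Y,[0,0,1]]
L=((P-C)@A*1000).round()
for v in range(168,194,2): print(v,[tuple(int(t) for t in L[v,u]) for u in range(212,228,3)])
p,d=grab_frame("wrist");print(d.min(),d[d>0].min())
c=camera_params("wrist");f=200/np.tan(np.radians(c["fovy"]/2));M=Ro.from_quat(np.r_[s["tool_rot"][1:],s["tool_rot"][0]]).as_matrix();H=c["hand_eye"]
def wp(u,v):
    w=np.array([u,v])-[c["cx"],c["cy"]];r=np.hypot(*w);a=r/f;k=np.r_[w/r*np.sin(a),np.cos(a)];k*=d[v,u]/k[2]
    return tuple(((s["tool_pos"]+M@(H[:3,:3]@k+H[:3,3])-C)@A*1000).round().astype(int))
for v in(238,242,246,250,256,262,270): print(v,[wp(u,v) for u in(309,315,326,332,338,344,350)])
```

```text
t 4.675 chest mm [ 1.000e-01 -7.170e+01  1.554e+02] F [-0.15  0.4  -0.9 ] tool axes in chest
 [[ 1. -0. -0.]
 [-0. -1. -0.]
 [-0.  0. -1.]] g -0.00505952339892482
168 [(12, -83, 222), (17, -78, 225), (8, -73, 214), (13, -67, 218), (10, -62, 212), (-78, -53, 119)]
170 [(-85, -85, 117), (9, -79, 212), (10, -74, 211), (13, -68, 212), (7, -63, 204), (7, -57, 202)]
172 [(-78, -87, 119), (9, -80, 206), (14, -75, 209), (13, -69, 207), (6, -64, 198), (7, -58, 196)]
174 [(-73, -88, 118), (9, -81, 201), (12, -76, 202), (13, -70, 201), (10, -65, 196), (8, -59, 191)]
176 [(-67, -89, 118), (9, -82, 196), (11, -77, 196), (15, -71, 198), (13, -66, 193), (9, -60, 187)]
178 [(-62, -90, 118), (11, -83, 192), (7, -78, 186), (13, -72, 190), (10, -67, 184), (-50, -59, 118)]
180 [(-57, -91, 116), (-1, -84, 175), (1, -79, 174), (14, -73, 186), (10, -68, 180), (-43, -61, 120)]
182 [(-51, -92, 116), (4, -86, 173), (6, -80, 173), (4, -74, 170), (-41, -68, 118), (-40, -62, 117)]
184 [(-46, -93, 117), (5, -87, 169), (7, -81, 170), (7, -75, 166), (-36, -69, 117), (-34, -63, 117)]
186 [(-40, -94, 116), (7, -88, 1
[... 1952 characters left out ...]
190)), (np.int64(0), np.int64(-88), np.int64(176))]
262 [(np.int64(12), np.int64(-67), np.int64(204)), (np.int64(11), np.int64(-70), np.int64(203)), (np.int64(12), np.int64(-75), np.int64(204)), (np.int64(11), np.int64(-77), np.int64(203)), (np.int64(8), np.int64(-80), np.int64(196)), (np.int64(8), np.int64(-83), np.int64(197)), (np.int64(-4), np.int64(-88), np.int64(174))]
270 [(np.int64(11), np.int64(-68), np.int64(210)), (np.int64(12), np.int64(-70), np.int64(211)), (np.int64(11), np.int64(-75), np.int64(210)), (np.int64(12), np.int64(-77), np.int64(212)), (np.int64(8), np.int64(-80), np.int64(204)), (np.int64(7), np.int64(-83), np.int64(204)), (np.int64(7), np.int64(-85), np.int64(203))]
```

Both depth images agree: the fingertips end at z≈0.181, which is 26 mm above the reported TCP, so the finger passed over the ball (top 0.177). The finger is 15 mm thick in y at the tip and 25 mm thick from 8 mm up. I'll go back and do it again 27 mm lower.

Request:
jog_arm:
  targets:
    - [[0,0.6,-0.2],[0,0,0],0]
    - [[0,1.3,-0.2],[0,0,0],0]
    - [[0,2,-0.2],[0,0,0],0]
    - [[0,2,0],[0,0,0],0]
    - [[0,2,0.4],[0,0,0],0]
    - [[0,2,0.8],[0,0,0],0]
    - [[0,2,1.1],[0,0,0],0]
    - [[0,2,1.1],[0,0,0],0]

```text
time: 5.78
tool_pos: [0.4844, -0.1133, 0.1267]
tool_rot: [-0.0, 0.999, -0.043, -0.001]
contact_force: [-0.1, -0.5, 0.6]
gripper_width: -0.002
grasp_force: 0.0
```

Request:
jog_arm:
  targets:
    - [[0,-0.1,0],[0,0,0],0]
    - [[0,-0.2,0],[0,0,0],0]
    - [[0,-0.3,0],[0,0,0],0]
    - [[0,-0.4,0],[0,0,0],0]
    - [[0,-0.5,0],[0,0,0],0]
    - [[0,-0.6,0],[0,0,0],0]
    - [[0,-0.7,0],[0,0,0],0]

```text
time: 6.65
tool_pos: [0.4866, -0.0969, 0.128]
tool_rot: [0.001, 0.999, -0.043, -0.0]
contact_force: [0.4, -2.7, 0.6]
gripper_width: -0.002
grasp_force: 1.3
```

Run:
```python
from h import *
rep()
q,e=grab_frame("scene");P=cloud("scene",e);A=np.c_[X,Y,[0,0,1]];L=(P-C)@A*1000
m=(L[...,2]>163)&(L[...,2]<174)&(abs(L[...,0])<11)&(L[...,1]<-20)&(L[...,1]>-130);print(np.c_[L[m][:,1]].min(),L[m][:,1].max(),m.sum())
```

```text
t 6.65 chest mm [ 1.000e-01 -1.048e+02  1.280e+02] F [ 0.64 -2.62  0.65] tool axes in chest
 [[ 1.    -0.     0.   ]
 [-0.    -1.    -0.001]
 [ 0.     0.001 -1.   ]] g -0.0024682193346558094
-116.60739899537094 -71.24828109263647 81
```

Contact at 2.7 N, so the bolt is sliding.

Request:
jog_arm:
  targets:
    - [[0,-0.12,0],[0,0,0],0]
    - [[0,-0.24,0],[0,0,0],0]
    - [[0,-0.36,0],[0,0,0],0]
    - [[0,-0.48,0],[0,0,0],0]
    - [[0,-0.6,0],[0,0,0],0]
    - [[0,-0.72,0],[0,0,0],0]
    - [[0,-0.84,0],[0,0,0],0]
    - [[0,-0.96,0],[0,0,0],0]

```text
time: 7.7
tool_pos: [0.4887, -0.0723, 0.1279]
tool_rot: [-0.0, 0.999, -0.043, -0.0]
contact_force: [-0.3, -2.6, 1.1]
gripper_width: -0.0
grasp_force: 1.3
```

Request:
jog_arm:
  targets:
    - [[0,-0.1,0],[0,0,0],0]
    - [[0,-0.18,0],[0,0,0],0]
    - [[0,-0.24,0],[0,0,0],0]
    - [[0,-0.3,0],[0,0,0],0]
    - [[0,-0.36,0],[0,0,0],0]

```text
time: 8.32
tool_pos: [0.4895, -0.0635, 0.1279]
tool_rot: [-0.0, 0.999, -0.043, -0.0]
contact_force: [-1.4, -3.1, 0.3]
gripper_width: -0.001
grasp_force: 1.3
```

Request:
jog_arm:
  targets:
    - [[0,-0.05,0],[0,0,0],0]

```text
time: 8.45
tool_pos: [0.4896, -0.0623, 0.1279]
tool_rot: [0.0, 0.999, -0.043, -0.0]
contact_force: [-0.1, -2.5, -0.4]
gripper_width: -0.001
grasp_force: 1.3
```

Request:
jog_arm:
  targets:
    - [[0,-0.05,0],[0,0,0],0]
    - [[0,-0.08,0],[0,0,0],0]

```text
time: 8.7
tool_pos: [0.4897, -0.0605, 0.1279]
tool_rot: [0.0, 0.999, -0.043, -0.0]
contact_force: [-0.3, -3.6, -0.1]
gripper_width: 0.003
grasp_force: 2.1
```

Request:
jog_arm:
  targets:
    - [[0,-0.04,0],[0,0,0],0]

```text
time: 8.82
tool_pos: [0.4898, -0.0602, 0.128]
tool_rot: [0.001, 0.999, -0.043, -0.0]
contact_force: [-1.2, -6.9, -0.6]
gripper_width: -0.002
grasp_force: 3.8
```

Request:
jog_arm:
  targets:
    - [[0,-0.04,0],[0,0,0],0]

```text
time: 8.95
tool_pos: [0.4898, -0.0601, 0.1281]
tool_rot: [0.002, 0.999, -0.044, -0.0]
contact_force: [-1.8, -10.3, -0.3]
gripper_width: -0.001
grasp_force: 5.2
```

Hard stop: the force climbed to 10 N with the finger standing at y = -68, as expected for a fully shot bolt. Next I back off and go round to the +x side of the ball.

Request:
jog_arm:
  targets:
    - [[0,0.3,0],[0,0,0],0]
    - [[0.3,0.5,0],[0,0,0],0]
    - [[0.9,0.5,0],[0,0,0],0]
    - [[1.4,0.5,0],[0,0,0],0]
    - [[1.4,0,0],[0,0,0],0]
    - [[1.4,-0.5,0],[0,0,0],0]
    - [[1.4,-0.88,0.1],[0,0,0],0]
    - [[1.4,-0.88,0.1],[0,0,0],0]

```text
time: 9.95
tool_pos: [0.5262, -0.0384, 0.125]
tool_rot: [-0.0, 0.999, -0.043, -0.0]
contact_force: [0.5, 0.2, 0.0]
gripper_width: 0.001
grasp_force: 0.0
```

Run:
```python
from h import *
rep()
q,e=grab_frame("scene");p,d=grab_frame("wrist")
b=cv2.resize(q[140:240,170:300,::-1],None,fx=4,fy=4,interpolation=2);a=cv2.resize(p[150:310,200:360,::-1],(400,400))
cv2.imwrite("pics/s4.png",np.vstack([np.hstack([b[:,:400],a])]))
```

```text
t 9.95 chest mm [ 34.6 -43.1 125. ] F [0.51 0.22 0.  ] tool axes in chest
 [[ 1.     0.001 -0.001]
 [ 0.001 -1.     0.   ]
 [-0.001 -0.    -1.   ]] g 0.0012183741005542936
```

View pics/s4.png

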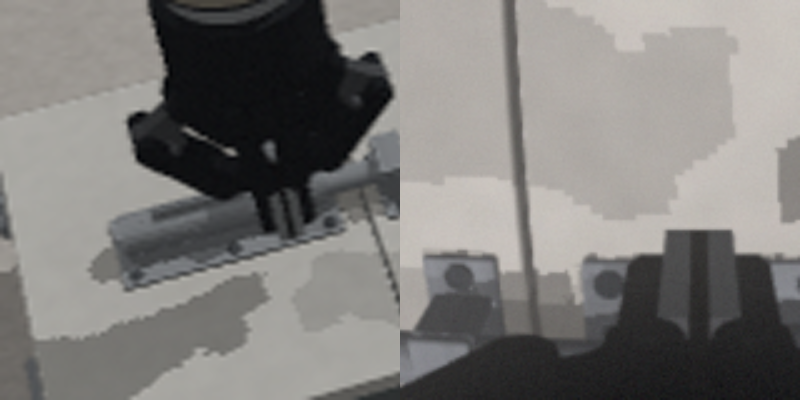

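The left picture shows the rod reaching into the staple at (385,165), with the fingertips at (290,230) on the +x side of the knob. Now I sweep towards -x.

Request:
jog_arm:
  targets:
    - [[-0.2,0,0],[0,0,0],0]
    - [[-0.35,0,0],[0,0,0],0]
    - [[-0.45,0,0],[0,0,0],0]
    - [[-0.55,0,0],[0,0,0],0]
    - [[-0.65,0,0],[0,0,0],0]
    - [[-0.75,0,0],[0,0,0],0]

```text
time: 10.8
tool_pos: [0.5084, -0.0379, 0.1259]
tool_rot: [0.0, 0.999, -0.043, 0.001]
contact_force: [1.3, -0.7, -0.7]
gripper_width: -0.002
grasp_force: 0.7
```

Request:
jog_arm:
  targets:
    - [[-0.1,0,0],[0,0,0],0]
    - [[-0.2,0,0],[0,0,0],0]
    - [[-0.3,0,0],[0,0,0],0]

```text
time: 11.18
tool_pos: [0.5004, -0.0372, 0.1255]
tool_rot: [0.0, 0.999, -0.043, 0.0]
contact_force: [1.3, 0.2, 0.5]
gripper_width: 0.003
grasp_force: 0.6
```

Request:
jog_arm:
  targets:
    - [[-0.1,0,0],[0,0,0],0]
    - [[-0.2,0,0],[0,0,0],0]
    - [[-0.3,0,0],[0,0,0],0]
    - [[-0.4,0,0],[0,0,0],0]

```text
time: 11.68
tool_pos: [0.4905, -0.0362, 0.1253]
tool_rot: [-0.0, 0.999, -0.043, 0.0]
contact_force: [0.9, -0.3, -0.2]
gripper_width: -0.001
grasp_force: 0.7
```

The knob is turning at about 1 N. I continue over the ball.

Request:
jog_arm:
  targets:
    - [[-0.1,0,0],[0,0,0],0]
    - [[-0.2,0,0],[0,0,0],0]
    - [[-0.3,0,0],[0,0,0],0]
    - [[-0.4,0,0],[0,0,0],0]
    - [[-0.5,0,0],[0,0,0],0]

```text
time: 12.3
tool_pos: [0.4786, -0.0351, 0.125]
tool_rot: [-0.0, 0.999, -0.044, 0.001]
contact_force: [4.3, -0.6, -1.3]
gripper_width: -0.003
grasp_force: 1.8
```

Request:
jog_arm:
  targets:
    - [[-0.1,0,0],[0,0,0],0]
    - [[-0.2,0,0],[0,0,0],0]
    - [[-0.3,0,0],[0,0,0],0]
    - [[-0.4,0,0],[0,0,0],0]
    - [[-0.5,0,0],[0,0,0],0]
    - [[-0.6,0,0],[0,0,0],0]
    - [[-0.7,0,0],[0,0,0],0]

```text
time: 13.18
tool_pos: [0.4604, -0.0336, 0.1253]
tool_rot: [-0.0, 0.999, -0.043, -0.0]
contact_force: [-0.1, 0.4, 0.3]
gripper_width: 0.002
grasp_force: 0.2
```

Request:
jog_arm:
  targets:
    - [[-0.1,0,0.06],[0,0,0],0]
    - [[-0.1,0,0.1],[0,0,0],0]

```text
time: 13.42
tool_pos: [0.4587, -0.0336, 0.124]
tool_rot: [0.0, 0.999, -0.043, 0.001]
contact_force: [-1.1, 0.6, 8.0]
gripper_width: -0.001
grasp_force: 3.9
```

8 N downward against a stop. I lift off and check the ball.

Request:
jog_arm:
  targets:
    - [[0,0,-0.8],[0,0,0],0]
    - [[-0.5,0,-2],[0,0,0],0]
    - [[-1.5,0,-3],[0,0,0],0]
    - [[-2,0,-3],[0,0,0],0]
    - [[-2,0,-3],[0,0,0],0]

```text
time: 14.05
tool_pos: [0.4075, -0.029, 0.1966]
tool_rot: [-0.0, 0.999, -0.044, -0.001]
contact_force: [0.2, -0.1, -0.4]
gripper_width: -0.002
grasp_force: 0.0
```

Run:
```python
from h import *
rep();A=np.c_[X,Y,[0,0,1]];s=state()
p,d=grab_frame("wrist");q,e=grab_frame("scene")
c=camera_params("wrist");f=200/np.tan(np.radians(c["fovy"]/2));H=c["hand_eye"];M=Ro.from_quat(np.r_[s["tool_rot"][1:],s["tool_rot"][0]]).as_matrix()
v,u=np.mgrid[:400,:640];w=np.stack([u-c["cx"],v-c["cy"]],-1);r=np.linalg.norm(w,axis=-1);a=r/f
k=np.dstack([w/r[...,None]*np.tan(a)[...,None],np.ones_like(r)])*d[...,None]
L=((s["tool_pos"]+(k@H[:3,:3].T+H[:3,3])@M.T)-C)@A*1000
def ball(L,n):
    m=(L[...,0]<-22)&(L[...,0]>-52)&(abs(L[...,1]+45)<18)&(L[...,2]>126)&(L[...,2]<160)
    B=L[m];print(n,m.sum())
    if len(B)<8:return
    S=np.c_[2*B,np.ones(len(B))];x=np.linalg.lstsq(S,(B**2).sum(1),rcond=None)[0];print(" sphere",x[:3].round(1),np.sqrt(x[3]+x[:3]@x[:3]).round(1),"top",np.percentile(B[:,2],97).round(1),"x",B[:,0].min().round(1),"y",B[:,1].min().round(1),B[:,1].max().round(1))
ball(L,"wrist");ball((cloud("scene",e)-C)@A*1000,"scene")
m=(abs(L[...,0]-70)<30)&(abs(L[...,1]+60)<30)&(d>0);print("lid z wrist",np.median(L[m][:,2]))
cv2.imwrite("pics/f.png",np.hstack([cv2.resize(p[80:280,200:400,::-1],(400,400)),cv2.resize(q[140:240,180:280,::-1],(400,400),interpolation=2)]))
```

```text
t 14.05 chest mm [-84.5 -43.9 196.6] F [ 0.21 -0.05 -0.36] tool axes in chest
 [[ 1.    -0.001 -0.001]
 [-0.001 -1.     0.   ]
 [-0.001 -0.    -1.   ]] g -0.002080621694032208
wrist 657
 sphere [-36.  -45.2 136.7] 10.8 top 147.9 x -46.2 y -54.9 -36.0
scene 69
 sphere [-33.2 -44.2 138.6] 8.3 top 146.8 x -41.0 y -53.2 -35.2
lid z wrist 117.66282406860532
```

View pics/f.png

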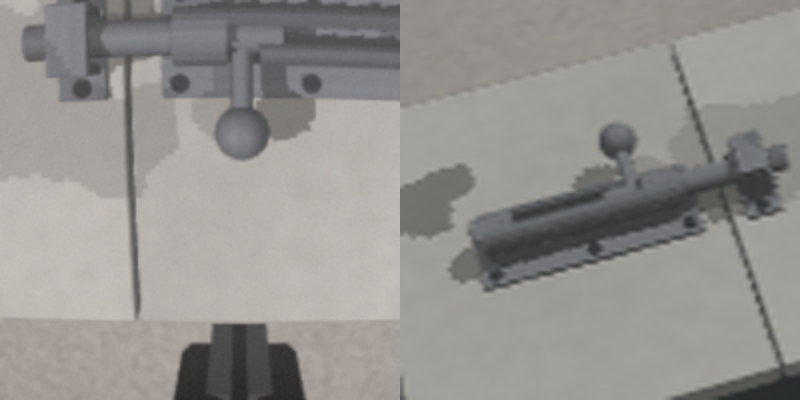

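The rod passes through the staple and sticks out beyond it (left picture, (35,42)). The knob lies over in the notch, with the ball measured at (-35, -45, 138) mm, which is the fully-down position. The arm is clear, so I hand in.

```bash
python3 -c "
from plant import *
print(job_done())"
```

```text
the job is handed in; nothing more can be done
None
```

The chest is bolted: the rod is through the staple and the knob lies fully down in the notch, handed in at about 14 s with the arm clear; the first push passed just over the knob without contact, so I repeated it 27 mm lower.

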